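# Balance the ballasted hanging batten on the single-point stand

### The job

The aluminium hanging batten on the table has ballast fixed somewhere inside it, so its balance point is not known. Find that point by trial lifts, then lay the batten on the small balance stand, between the lips of its saddle, so that it stays there level on its own when let go. Set it down gently, never let it tip steeply, and leave the jar, the thread bobbin and the label pad where they are.

Things in the scene. Friction and masses are not known exactly. Their poses are not given: they have to be found in the camera images.
- batten: Loose plain aluminium bar, black cap at each end, both ends alike, 340 mm long, 22 wide, 36 high, 0.3 to 0.5 kg. Origin: centre of its outside shape, 18 mm above its underside; y along its length, x across, z up. Ballast fixed inside at a hidden place puts its true centre of mass up to 75 mm from the origin toward either end. Grip it across the 22 mm width.
- saddle (a point): Middle of the saddle surface on top of the fixed steel balance stand (base 110 x 90 x 12 mm, round post); 90 mm above the table, but on a soft spring: it sinks about 3 mm under the batten, 9 mm at most (1.2 N per mm). The flat is only 18 mm along its y and 30 mm wide along x, between lips 5 mm high. The batten lies along y (either way round) between the lips, its centre of mass over the flat.
- paste_jar_mid (a point): Bystander: white paste jar with black cap, 64 mm wide, 68 mm high, standing loose; the point is its centre, half-way up.
- linen_thread_mid (a point): Bystander: small wooden bobbin of linen thread, 33 mm wide, 42 mm high, standing loose; the point is its centre, half-way up.
- label_pad_mid (a point): Bystander: pad of paper labels, 50 x 76 x 14 mm, lying loose; the point is its centre, half-way up.

How it is judged:
By the outcome, as a careful person would: the job done as asked, in the order asked, and still so for the second after the job is handed in, with the robot touching nothing.
It also fails if it takes over 56 s, if anything falls off the work surface, if the arm or the gripper's body presses on something with over 40 N, if the wrist force passes 120 N, or if a joint passes its speed limit or range.

### The arm

A 6-joint arm with a two-finger parallel gripper is mounted at the origin on a cart in front of the work surface, level with it; the furniture and walls round the work are solid. World frame = base frame: x ahead of the robot, y to its left, z up, the work surface at z = 0. Lengths are in mm, angles in rad, forces in N, time in s.
With the tool pointing down it reaches from about 275 to 725 mm from the base axis. Payload 5.6 kg.
Tool frame: the origin (TCP) lies midway between the tips of the shut fingers; the grasp point (between the pads) lies 19 mm behind it (robot.pinch_z is the distance from the TCP to the grasp point, in mm); z points along the fingers, y is the direction in which the jaws open and shut (so a half turn about z gives the same grasp; the last joint's range is limited). The gripper opens to 85 mm and grips with 20 to 120 N. Pads are 22 mm wide; open, the fingers measure 114 mm over their backs; the gripper's body (76 mm by 85 mm) begins 54 mm behind the grasp point. The pads swing forward as they close: fully open they stand 13 mm farther back than shut.
Start: joints at [1.591, 0.255, 0.108, 0, -1.424, -0.285], TCP at [143.917, 530.83, 231.283] pointing down, gripper open.
Joint ranges: [-2.95, 2.95], [-1.21, 1.97], [-1.09, 1.5], [-2.87, 1.71], [-2.94, -0.07], [-3.05, 3.05]. Speed limits (rad/s): [2.57, 2.57, 3.14, 3.14, 3.14, 3.14].

### API

Orientations are given as a 3x3 rotation matrix whose columns are the frame's x, y, z axes.
In Python, from rig import robot, cams, order gives the robot as it stands.
- The arm moves only by the tool apply_moves, never from a script. Its arguments are lists of equal length, an entry for each row: "grip": the finger opening in m, from 0 to 0.0854; "delta_pos": the shift along the world's x, y, z in m, a list of three; "yaw": the turn about the world's z in rad. A call has 1 to 10 rows; each row shifts and turns the commanded pose from where the row before left it; what a row does not reach is not made up. A row lasts 1/8 s, in which the tool goes at most 62.5 mm and 10.7 degrees, less where a joint would pass 70% of its speed; a pose out of reach is approached as far as the arm can. A call is refused whole if a number of a shift passes 0.0625 or a number of a turn 0.188, either way. A call with a gripper value outside its range is refused whole. The fingers move at their own pace and stop on an object; "force" is the grip in N (left out, the last holds). Time passes only in rows, so rows that do not move let the fingers close. It gives the time, the measured TCP pose, the force and the opening at its end, in the units of the state.
- robot.get_obs(): the state, without advancing time (a new reading comes with each control period).
- cams.grab_frame(name): name is "side" or "top" or "wrist"; returns a dict with "image" (384x512x3 uint8, red, green, blue), "mtx" (3x3 intrinsics, pixels), "k1" (the pictures are not rectified: a ray, as slopes to the right and down, at radius r is drawn at 1 + k1 r^2 times it, then the intrinsics apply), "camera_from_world" (4x4, takes a point from world to camera coordinates). Camera axes: x right, y up, looking along -z (the intrinsics and any distortion apply to the point x, -y, -z); pixel columns grow to the right and rows downward; lengths in mm; the calibration is good to about 2 mm. A picture is of the moment at which its call begins. There is no depth.
- order.hand_in(): hands the job in, once; it reports no verdict.
The state is a dict: "time": time; "joint_positions": joint angles; "dq": joint speeds; "effort": joint torques, N m; "position": TCP position; "tool_rot": TCP orientation; "wrist_force": force on the tool from outside, world axes, zero at the start; "ft_torque": the same for the moment, N m; "gripper_width": finger opening in mm.
Only numpy, scipy, OpenCV 4.12 (cv2) and the standard library are available. Lean on these libraries where they do the work, as an engineer would, in place of code of your own. Each camera call takes 0.05 s, during which the arm holds its last target. There are 200 camera calls.

## Working session

There is one attempt and no reset: what is moved stays moved. The work goes in short steps, Python scripts to look and compute and a tool call to move; the robot and the scene stay as the last step left them, time stands still between calls to the robot, and variables do not carry over. Pictures are saved under pics/ and viewed, about 8 in all and at most 12, crops included, and the job is handed in when it is done.

Besides the shell and the picture viewer there is one more tool, called after ">>>" as name([rows], argument=value, ...), one row to a line, values as JSON. apply_moves: Moves the arm, as the interface text tells. Its arguments: {"type":"object","properties":{"grip":{"type":"array","items":{"type":"number"}},"delta_pos":{"type":"array","items":{"type":"array","items":{"type":"number"}}},"yaw":{"type":"array","items":{"type":"number"}},"force":{"type":"number"}},"required":["grip","delta_pos","yaw"]}

```bash
mkdir -p pics
cat > h.py <<'E'
import numpy as np, cv2
from rig import robot, cams, order
def grab(n,fn=None):
    f=cams.grab_frame(n)
    if fn: cv2.imwrite('pics/'+fn,cv2.cvtColor(f['image'],cv2.COLOR_RGB2BGR))
    return f
def ray(f,u,v):
    K=np.array(f['mtx']);k=f['k1']
    d=cv2.undistortPoints(np.array([[[u,v]]],float),K,np.array([k,0,0,0,0.]))[0,0]
    T=np.array(f['camera_from_world']);R=T[:3,:3]
    o=-R.T@T[:3,3]; return o,R.T@np.array([d[0],-d[1],-1.])
def onz(f,u,v,z):
    o,d=ray(f,u,v); return o+d*(z-o[2])/d[2]
def proj(f,p):
    T=np.array(f['camera_from_world']);c=T[:3,:3]@np.array(p,float)+T[:3,3]
    a,b=c[0]/-c[2],-c[1]/-c[2]; s=1+f['k1']*(a*a+b*b);K=np.array(f['mtx'])
    return np.array([K[0,0]*a*s+K[0,2],K[1,1]*b*s+K[1,2]])
E
python3 - <<'E'
from h import *
f=[cams.grab_frame(n) for n in('top','side')]
for n,g in zip(('top','side'),f):
    cv2.imwrite(f'pics/{n}0.png',cv2.cvtColor(g['image'],cv2.COLOR_RGB2BGR))
    T=np.array(g['camera_from_world']);print(n,-T[:3,:3].T@T[:3,3],T[:3,:3].round(2).tolist(),g['k1'])
o=robot.get_obs();print(o['time'],o['tool_rot'],o['wrist_force'],o['gripper_width'])
E
```

```text
top [ 477.91027545    3.30555292 1072.00466811] [[0.02, -1.0, 0.01], [0.99, 0.02, 0.11], [-0.11, 0.01, 0.99]] -0.038999042495677747
side [ 450.32121259 -752.3195218   500.09198855] [[0.99, -0.16, -0.0], [0.08, 0.47, 0.88], [-0.14, -0.87, 0.47]] -0.1108573030752208
0.1 [[ 9.65138467e-01 -2.61739594e-01 -3.53396111e-04]
 [-2.61739819e-01 -9.65137113e-01 -1.61841335e-03]
 [ 8.25271505e-05  1.65449081e-03 -9.99998628e-01]] [-0.10350413 -0.17666526  0.04957917] 85.17717566049653
```

View pics/top0.png

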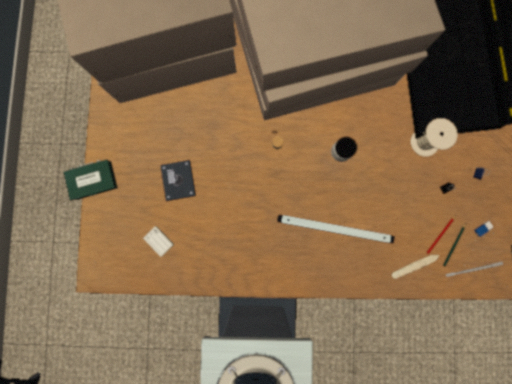

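View pics/side0.png

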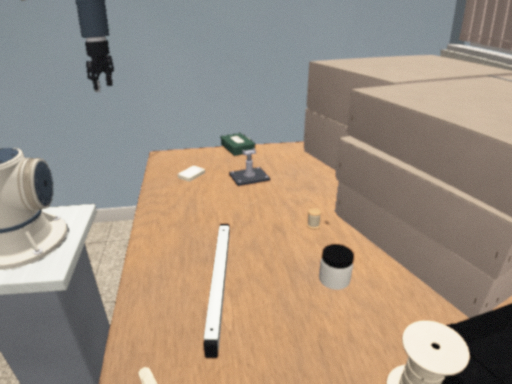

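Top: batten runs from (279,218) to (393,239), stand at (178,180), jar (345,148), bobbin (278,141), pad (157,242). In the side view the stand's saddle is at about (249,153). There are tall boxes at far x.

Run:
```python
from h import *
f=cams.grab_frame('top');s=cams.grab_frame('side')
im=f['image'].astype(int); sub=np.zeros(im.shape[:2],np.uint8)
hsv=cv2.cvtColor(f['image'],cv2.COLOR_RGB2HSV)
sub[205:255,265:405]=1
wood=(hsv[...,1]>90)&(hsv[...,2]>80)
m=((~wood)&(sub>0)).astype(np.uint8)
c=max(cv2.findContours(m,0,1)[0],key=cv2.contourArea)
r=cv2.minAreaRect(c);print(r)
b=cv2.boxPoints(r)
for p in b: print(p,onz(f,*p,36)[:2].round(1))
ctr=onz(f,*r[0],36);print('ctr',ctr)
for n,(u,v),z in [('pad',(157,242),14),('jar',(345,148),68),('bob',(278,141),42),('stand base',(178,180),12),('spool',(441,133),80)]:
    print(n,onz(f,u,v,z)[:2].round(1))
# stand base
sub[:]=0;sub[150:210,150:205]=1
m=((hsv[...,2]<95)&(sub>0)&(hsv[...,1]<120)).astype(np.uint8)
c=max(cv2.findContours(m,0,1)[0],key=cv2.contourArea);r=cv2.minAreaRect(c);print('stand',r)
bb=np.array([onz(f,*p,12)[:2] for p in cv2.boxPoints(r)]);print(bb.round(1),bb.mean(0))
a=cv2.resize(f['image'][145:215,145:215],(420,420),interpolation=2)
q=cv2.resize(s['image'][135:195,215:285],(490,420),interpolation=2)
cv2.imwrite('pics/c1.png',cv2.cvtColor(np.hstack([a,q[:, :380]]),cv2.COLOR_RGB2BGR))
print('side at saddle ray', onz(s,249,152,90))
for p in [(224,226),(211,340)]: print(onz(s,*p,36))
```

```text
((335.5000305175781, 228.5), (117.63750457763672, 9.03013801574707), 10.61965560913086)
[276.85666 222.09811] [485.3 -49.6]
[278.52078 213.22266] [510.7 -54. ]
[394.1434  234.90189] [ 454.9 -386.8]
[392.47928 243.77734] [ 429.6 -381.6]
ctr [ 470.26007534 -217.58606586   36.        ]
pad [420.7 295.8]
jar [ 697.9 -238.3]
bob [719.8 -49.1]
stand base [603.2 243. ]
spool [ 745.6 -511.4]
stand ((177.7162322998047, 180.29730224609375), (36.003379821777344, 30.249412536621094), 80.53767395019531)
[[646.8 299.1]
 [663.5 211. ]
 [558.2 189.2]
 [541.7 276.4]] [602.54762133 243.91779267]
side at saddle ray [602.81093189 234.32600065  90.        ]
[496.4844343  -68.30800637  36.        ]
[ 445.91648709 -380.60732596   36.        ]
```

View pics/c1.png

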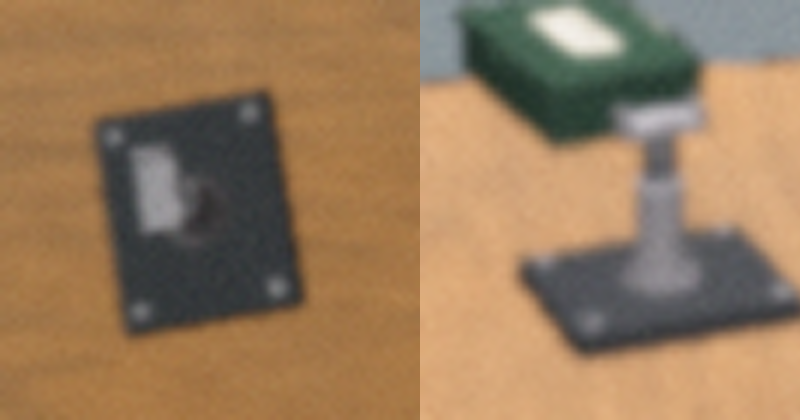

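The saddle plate in the top crop is at about (158,190), full-frame (171,177), and it lies along the base. I'll move over toward the stand for a wrist look on the way.

>>> apply_moves([
  [0.035, -0.038, 0.005],
  [0.035, -0.038, 0.005],
  [0.035, -0.038, 0.005],
  [0.035, -0.038, 0.005],
  [0.035, -0.038, 0.005],
  [0.035, -0.038, 0.005],
  [0.035, -0.038, 0.005],
  [0.035, -0.038, 0.005],
  [0.035, -0.038, 0.005],
  [0.035, -0.038, 0.005],
], grip=[0.085, 0.085, 0.085, 0.085, 0.085, 0.085, 0.085, 0.085, 0.085, 0.085], yaw=[-0.14, -0.14, -0.14, -0.14, -0.14, -0.14, -0.14, -0.14, -0.14, -0.14])

```text
time: 1.45
position: [494.8, 149.4, 281.3]
tool_rot: [[-0.098, -0.995, -0.0], [-0.995, 0.098, 0.0], [-0.0, 0.0, -1.0]]
wrist_force: [1.6, 0.6, -0.7]
gripper_width: 85.2
```

Run:
```python
from h import *
w=grab('wrist','w1.png');o=robot.get_obs();R=np.array(o['tool_rot']);p=np.array(o['position'])
T=np.array(w['camera_from_world']);C=-T[:3,:3].T@T[:3,3]
print(o['time'],p,o['joint_positions'],np.arctan2(R[1,1],R[0,1]))
print('cam in tool',R.T@(C-p),'view dir tool',R.T@(-T[2,:3]), np.array(w['mtx']))
t=grab('top');print('saddle top',onz(t,171.3,176.7,90),proj(w,[602,243,90]),proj(w,[602,243,12]))
```

```text
1.5 [497.78807779 145.44301498 281.50197435] [ 0.5886556   0.18263424  0.14000842  0.00284973 -1.52889962 -0.69650227] 3.0338680651214553
cam in tool [  62.30712688    2.51508957 -143.51330237] view dir tool [-0.26378023  0.00248349  0.96457961] [[294.16320966   0.         255.23272496]
 [  0.         294.16320966 191.90682518]
 [  0.           0.           1.        ]]
saddle top [602.66367558 244.19537826  90.        ] [177.51419522 252.70475   ] [190.84504174 228.77262518]
```

View pics/w1.png

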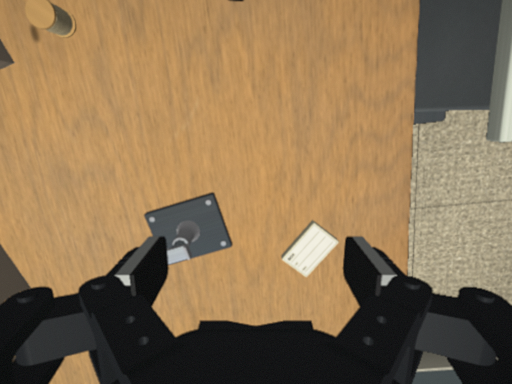

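The stand base shows at about (190,228) with the saddle at (178,255), half hidden by a finger; the pad is at (310,250). I'll shift so the saddle is clear of the fingers.

>>> apply_moves([
  [0.035, 0.052, 0],
  [0.035, 0.052, 0],
  [0.03, 0.05, 0],
  [0, 0, 0],
], grip=[0.085, 0.085, 0.085, 0.085], yaw=[0.1, 0.1, 0.1, 0])

```text
time: 2.05
position: [594.0, 308.2, 275.7]
tool_rot: [[0.208, -0.978, -0.007], [-0.978, -0.208, -0.004], [0.002, 0.007, -1.0]]
wrist_force: [0.2, -0.2, 0.2]
gripper_width: 85.1
```

Run:
```python
from h import *
w=grab('wrist','w2.png');o=robot.get_obs();R=np.array(o['tool_rot']);p=np.array(o['position'])
print(o['time'],p,np.arctan2(R[1,1],R[0,1])-np.pi,o['wrist_force'])
u,v=proj(w,[602,243,90]);print(u,v)
hsv=cv2.cvtColor(w['image'],cv2.COLOR_RGB2HSV)
sub=np.zeros(hsv.shape[:2],bool);sub[max(0,int(v)-80):int(v)+80,int(u)-90:int(u)+90]=1
m=((hsv[...,1]<90)&sub).astype(np.uint8)
for c in cv2.findContours(m,0,1)[0]:
    if cv2.contourArea(c)>500:
        r=cv2.minAreaRect(c);b=cv2.boxPoints(r);q=np.array([onz(w,*x,12)[:2] for x in b]);print(r,q.round(1).tolist(),q.mean(0))
```

```text
2.1 [593.70716329 306.41509035 277.82924437] -6.075270096888138 [-0.50932871 -0.84917561  0.13665574]
259.9059032702251 112.89069562976701
((255.0, 112.5), (82.0, 69.0), 0.0) [[652.6, 300.0], [667.7, 212.6], [563.9, 190.4], [542.1, 276.6]] [606.56874461 244.89131863]
```

View pics/w2.png

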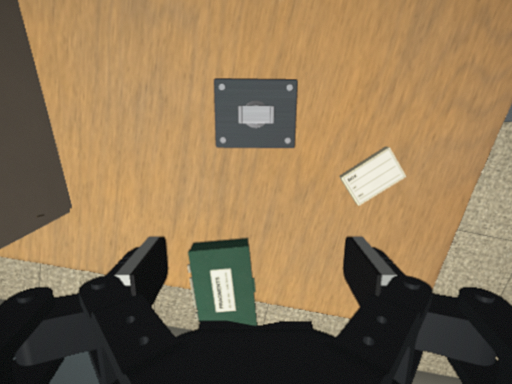

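Wrist view: saddle plate at (256,114.5), base spans (214..297, 79..148) and is square with the image; pad at (373,176). All is clear, so next I compute the saddle and go look over the batten.

Run:
```python
from h import *
w=cams.grab_frame('wrist');g=cv2.cvtColor(w['image'],cv2.COLOR_RGB2GRAY)
m=np.zeros(g.shape,np.uint8);m[98:132,230:283]=(g[98:132,230:283]>150)
c=max(cv2.findContours(m,0,1)[0],key=cv2.contourArea);r=cv2.minAreaRect(c);x,y,ww,hh=cv2.boundingRect(c);print(r,(x,y,ww,hh))
for z in(90,95):
    q=np.array([onz(w,*p,z)[:2] for p in cv2.boxPoints(r)]);print(z,q.round(1).tolist(),q.mean(0))
s=[(221.5,86.5),(290,87),(288,140),(223,140.5)]
q=np.array([onz(w,*p,14)[:2] for p in s]);print(q.round(1).tolist(),q.mean(0))
print('ang',[np.arctan2(*(a-b)[::-1]) for a,b in((q[0],q[1]),(q[3],q[2]))])
print('pad',onz(w,373,176,14))
```

```text
((255.0, 117.5), (19.0, 34.0), 90.0) (238, 108, 35, 20)
90 [[626.3, 241.3], [590.2, 233.7], [585.8, 253.3], [622.4, 261.0]] [606.18620483 247.31244169]
95 [[626.0, 241.3], [590.5, 233.8], [586.1, 253.1], [622.2, 260.7]] [606.21342642 247.24260056]
[[656.6, 219.0], [569.0, 201.2], [555.4, 268.2], [642.4, 287.1]] [605.85572693 243.87801045]
ang [np.float64(0.20075714958919877), np.float64(0.2146874422878119)]
pad [426.32415134 292.55218426  14.        ]
```

>>> apply_moves([
  [-0.011, -0.047, 0],
  [-0.011, -0.047, 0],
  [-0.011, -0.047, 0],
  [-0.011, -0.047, 0],
  [-0.011, -0.047, 0],
  [-0.011, -0.047, 0],
  [-0.011, -0.047, 0],
  [-0.011, -0.047, 0],
  [-0.011, -0.047, 0],
  [-0.011, -0.047, 0],
], grip=[0.085, 0.085, 0.085, 0.085, 0.085, 0.085, 0.085, 0.085, 0.085, 0.085], yaw=[-0.038, -0.038, -0.038, -0.038, -0.038, -0.038, -0.038, -0.038, -0.038, -0.038])

```text
time: 3.4
position: [481.9, -167.3, 282.9]
tool_rot: [[-0.175, -0.985, 0.003], [-0.985, 0.175, -0.0], [-0.0, -0.003, -1.0]]
wrist_force: [1.2, -0.2, 0.4]
gripper_width: 85.5
```

Run:
```python
from h import *
robot.get_obs()
cams.grab_frame('wrist');w=grab('wrist','w3.png');o=robot.get_obs();R=np.array(o['tool_rot']);p=np.array(o['position'])
print(o['time'],p,np.arctan2(-R[1,1],-R[0,1]),o['wrist_force'])
hsv=cv2.cvtColor(w['image'],cv2.COLOR_RGB2HSV)
m=(hsv[...,1]<90).astype(np.uint8)
for c in cv2.findContours(m,0,1)[0]:
    if cv2.contourArea(c)>300:
        r=cv2.minAreaRect(c);b=cv2.boxPoints(r);q=np.array([onz(w,*x,36)[:2] for x in b]);print(r,q.round(1).tolist(),q.mean(0))
```

```text
3.5 [ 481.30332492 -169.27378634  282.89956219] -0.17995744112198792 [0.42074652 0.02967949 0.21281382]
((75.0, 141.5), (51.0, 76.0), 90.0) [[744.2, -280.8], [649.9, -264.3], [670.1, -200.8], [768.7, -218.5]] [ 708.22449139 -241.09217584]
((255.5, 191.5), (383.0, 511.0), 90.0) [[736.1, -409.6], [160.4, -303.6], [141.0, 254.4], [953.7, 108.9]] [497.80097336 -87.49995693]
((254.46371459960938, 122.48676300048828), (245.1528778076172, 19.28880500793457), 89.48150634765625) [[460.4, -362.1], [438.3, -358.2], [488.9, -51.9], [516.3, -56.6]] [ 475.96805481 -207.20814125]
```

View pics/w3.png

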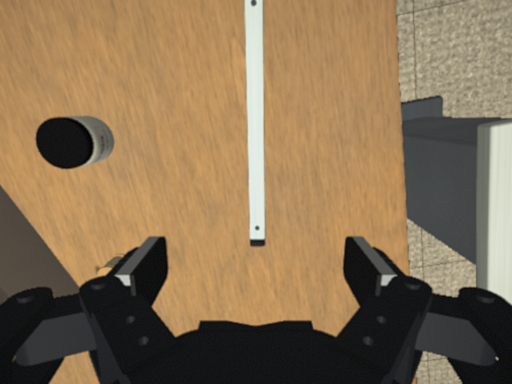

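Wrist: batten runs vertically at columns 247–265, with the near black end cap at (257,243) and the jar at (75,142) well clear. I'll descend to the batten's middle, grip, and make a small trial lift while reading the torque.

>>> apply_moves([
  [-0.008, -0.051, 0],
  [0, 0, -0.05],
  [0, 0, -0.05],
  [0, 0, -0.05],
  [0, 0, -0.05],
  [0, 0, -0.04],
  [0, 0, -0.02],
  [0, 0, -0.011],
  [0, 0, 0],
], grip=[0.085, 0.085, 0.085, 0.085, 0.085, 0.085, 0.085, 0.085, 0.085], yaw=[0, 0, 0, 0, 0, 0, 0, 0, 0])

```text
time: 4.62
position: [475.5, -216.4, 10.8]
tool_rot: [[-0.173, -0.985, 0.001], [-0.985, 0.173, -0.0], [0.0, -0.001, -1.0]]
wrist_force: [-0.3, 0.7, 0.7]
gripper_width: 84.9
```

Run:
```python
from h import *
o=robot.get_obs();R=np.array(o['tool_rot'])
print(o['time'],o['position'],np.arctan2(-R[1,1],-R[0,1]),o['wrist_force'],o['ft_torque'])
```

```text
4.625 [ 475.54950616 -216.42012406   10.81725965] -0.17390242586326188 [-0.25371892  0.71051481  0.65651737] [-0.01337328 -0.03344562 -0.01581903]
```

>>> apply_moves([
  [0, 0, 0.001],
  [0, 0, 0],
  [0, 0, 0],
  [0, 0, 0],
  [0, 0, 0],
  [0, 0, 0],
  [0, 0, 0],
], grip=[0.05, 0.03, 0.015, 0.015, 0.015, 0.015, 0.015], yaw=[0, 0, 0, 0, 0, 0, 0], force=90)

```text
time: 5.5
position: [475.6, -216.5, 11.8]
tool_rot: [[-0.173, -0.985, -0.0], [-0.985, 0.173, -0.0], [0.0, 0.0, -1.0]]
wrist_force: [-1.6, 0.7, 4.8]
gripper_width: 20.8
```

Run:
```python
from h import *
o=robot.get_obs();R=np.array(o['tool_rot'])
print(o['time'],o['position'],o['gripper_width'],o['wrist_force'],o['ft_torque'])
```

```text
5.5 [ 475.61493896 -216.49459198   11.81782103] 20.787706226089682 [-1.63690772  0.66750405  4.76102387] [0.42973599 0.81241071 0.02190361]
```

>>> apply_moves([
  [0, 0, 0.003],
  [0, 0, 0.003],
  [0, 0, 0.002],
  [0, 0, 0],
  [0, 0, 0],
], grip=[0.015, 0.015, 0.015, 0.015, 0.015], yaw=[0, 0, 0, 0, 0])

```text
time: 6.12
position: [475.6, -216.4, 19.2]
tool_rot: [[-0.173, -0.985, -0.0], [-0.985, 0.173, 0.0], [-0.0, 0.0, -1.0]]
wrist_force: [-0.3, -0.0, -3.7]
gripper_width: 20.3
```

```bash
cat > st.py <<'E'
from h import *
F=[];M=[]
for i in range(3):
    o=robot.get_obs();F.append(o['wrist_force']);M.append(o['ft_torque'])
    if i<2: s=cams.grab_frame('side')
R=np.array(o['tool_rot']);F=np.array(F);M=np.array(M)
print(o['time'],np.round(o['position'],1),round(o['gripper_width'],1),np.arctan2(-R[1,1],-R[0,1]))
print(F.round(2).tolist());print(M.round(3).tolist())
print('tool moment',(R.T@M.mean(0)).round(3),'tool force',(R.T@F.mean(0)).round(2))
E
python3 st.py
python3 - <<'E'
from h import *
s=grab('side');cv2.imwrite('pics/s1.png',cv2.cvtColor(cv2.resize(s['image'][130:384,130:400],None,fx=2,fy=2),cv2.COLOR_RGB2BGR))
E
```

```text
6.225 [ 475.6 -216.4   19.2] 20.3 -0.1740119655146542
[[-0.32, -0.01, -3.73], [0.78, 0.38, -3.81], [0.18, -0.3, -3.65]]
[[-0.018, 0.005, -0.007], [-0.036, -0.027, -0.033], [-0.04, -0.001, 0.008]]
tool moment [0.013 0.029 0.011] tool force [-0.06 -0.21  3.73]
```

View pics/s1.png

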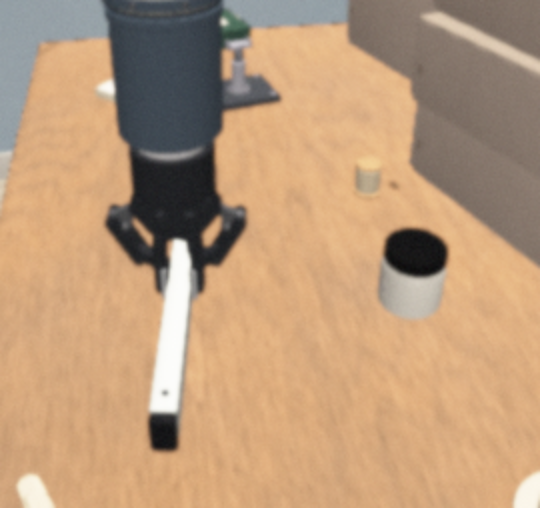

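The side crop shows the batten gripped and raised slightly, with the near end at (165,430). The grip might be pivoting, so I'll lift a bit more and check tilt against the initial picture.

>>> apply_moves([
  [0, 0, 0.004],
  [0, 0, 0.004],
  [0, 0, 0.004],
  [0, 0, 0],
  [0, 0, 0],
], grip=[0.015, 0.015, 0.015, 0.015, 0.015], yaw=[0, 0, 0, 0, 0])

```text
time: 6.9
position: [475.7, -216.4, 31.3]
tool_rot: [[-0.173, -0.985, 0.0], [-0.985, 0.173, 0.0], [-0.0, 0.0, -1.0]]
wrist_force: [1.1, 0.0, -3.2]
gripper_width: 20.3
```

```bash
python3 st.py
python3 - <<'E'
from h import *
s=grab('side','s2.png');a=cv2.cvtColor(cv2.imread('pics/side0.png'),cv2.COLOR_BGR2RGB);b=s['image']
# predicted pixel of end centres (bottom/top) for level batten
o=robot.get_obs()
L=lambda im:cv2.resize(im[300:370,180:250],(350,350),interpolation=2)
F=lambda im:cv2.resize(im[210:280,190:260],(350,350),interpolation=2)
cv2.imwrite('pics/cmp2.png',cv2.cvtColor(np.vstack([np.hstack([L(a),L(b)]),np.hstack([F(a),F(b)])])[:600],cv2.COLOR_RGB2BGR))
for im in(a,b):
    g=cv2.cvtColor(im,cv2.COLOR_RGB2GRAY)
    m=(g<60).astype(np.uint8);m[:325]=0;m[:,:195]=0;m[:,235:]=0
    c=max(cv2.findContours(m,0,1)[0],key=cv2.contourArea);print(cv2.boundingRect(c),cv2.minAreaRect(c))
y=np.array([0.171,.985,0])
for z in(0,7.4,19.4,30,40):print(z,proj(s,np.array([474,-220,z])-170*y),proj(s,np.array([474,-220,36+z])+170*y))
E
```

```text
7.0 [ 475.6 -216.4   31.1] 20.4 -0.17408308993664467
[[1.06, 0.0, -3.23], [-0.07, -0.32, -4.41], [0.42, 0.09, -3.77]]
[[-0.006, 0.018, 0.018], [0.018, 0.003, 0.063], [-0.032, -0.008, 0.011]]
tool moment [-0.003  0.007 -0.031] tool force [-0.01 -0.47  3.8 ]
(204, 341, 14, 17) ((210.5, 349.0), (16.0, 13.0), 90.0)
(204, 333, 14, 17) ((210.5, 341.0), (16.0, 13.0), 90.0)
0 [212.16073789 358.04445251] [226.15549928 222.01488307]
7.4 [211.86143293 355.17807425] [226.03745953 219.37558089]
19.4 [211.36832784 350.43276685] [225.84452454 215.04575754]
30 [210.92462761 346.13849981] [225.67253236 211.16913428]
40 [210.4989114  341.99656654] [225.50892672 207.46668961]
```

View pics/cmp2.png

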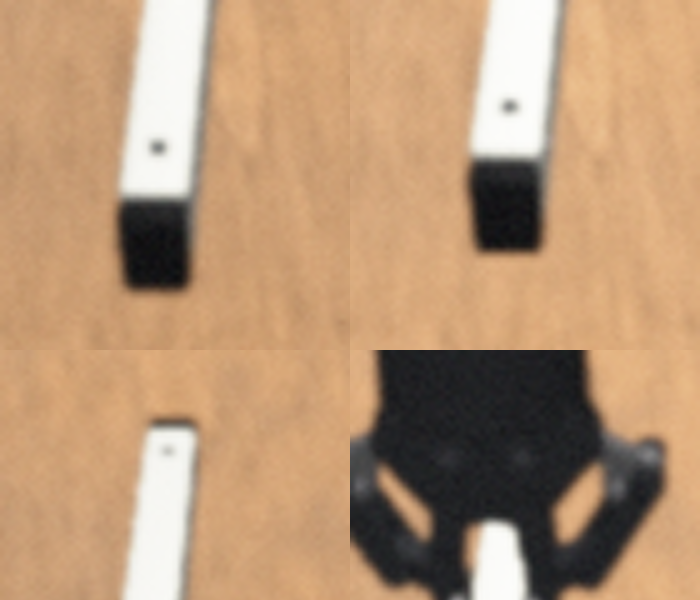

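Top row: the near cap bottom moved from row 358 to 350, which is what a level 19 mm lift predicts, so the batten is level and fully carried (about 3.8 N). I'll average many torque readings for the balance offset.

```bash
cat > avg.py <<'E'
from h import *
F=[];M=[]
for i in range(25):
    o=robot.get_obs();F.append(o['wrist_force']);M.append(o['ft_torque']);s=cams.grab_frame('side')
R=np.array(o['tool_rot']);F=np.array(F)@R;M=np.array(M)@R
n=len(F)**.5
print(o['time'],np.round(o['position'],1),'F',F.mean(0).round(3),(F.std(0)/n).round(3),'M',M.mean(0).round(4),(M.std(0)/n).round(4))
g=cv2.cvtColor(s['image'],cv2.COLOR_RGB2GRAY);m=(g<60).astype(np.uint8);m[:300]=0;m[:,:195]=0;m[:,235:]=0
c=max(cv2.findContours(m,0,1)[0],key=cv2.contourArea);print(cv2.boundingRect(c))
E
python3 avg.py
```

```text
8.25 [ 475.7 -216.5   31.3] F [0.079 0.017 3.718] [0.098 0.105 0.108] M [0.0026 0.015  0.0004] [0.0061 0.0055 0.0054]
(204, 333, 14, 17)
```

Mean moment is 0.015 ± 0.006 N·m at 3.72 N, so the balance point should be about 4 mm toward +y of the grip. A second trial lift 24 mm along the bar will check the sign and scale.

>>> apply_moves([
  [0, 0, -0.007],
  [0, 0, -0.007],
  [0, 0, -0.0053],
  [0, 0, 0],
  [0, 0, 0],
  [0, 0, 0],
  [0, 0, 0],
  [0.0042, 0.0236, 0],
  [0, 0, 0],
], grip=[0.015, 0.015, 0.015, 0.015, 0.045, 0.045, 0.045, 0.045, 0.045], yaw=[0, 0, 0, 0, 0, 0, 0, 0, 0])

```text
time: 9.43
position: [480.3, -192.1, 12.2]
tool_rot: [[-0.172, -0.985, 0.0], [-0.985, 0.172, -0.0], [-0.0, -0.0, -1.0]]
wrist_force: [-0.2, -0.5, 0.8]
gripper_width: 45.0
```

>>> apply_moves([
  [0, 0, 0],
  [0, 0, 0],
  [0, 0, 0],
  [0, 0, 0],
  [0, 0, 0],
  [0, 0, 0.005],
  [0, 0, 0.005],
  [0, 0, 0],
  [0, 0, 0],
], grip=[0.015, 0.015, 0.015, 0.015, 0.015, 0.015, 0.015, 0.015, 0.015], yaw=[0, 0, 0, 0, 0, 0, 0, 0, 0])

```text
time: 10.55
position: [479.7, -192.8, 21.7]
tool_rot: [[-0.173, -0.985, -0.0], [-0.985, 0.173, 0.0], [-0.0, 0.0, -1.0]]
wrist_force: [-0.9, -0.6, -3.3]
gripper_width: 20.3
```

```bash
python3 avg.py
```

```text
11.75 [ 479.9 -192.9   22. ] F [2.900e-02 2.000e-03 3.725e+00] [0.108 0.121 0.092] M [ 0.0008 -0.067   0.0044] [0.0066 0.0062 0.0065]
(205, 337, 13, 17)
```

The second lift gives −0.067 N·m, which agrees in sign and scale (−0.082 against −0.089 expected). The balance point is 5 mm toward +y from the first grip, so I'll regrip 19 mm back from here.

>>> apply_moves([
  [0, 0, -0.005],
  [0, 0, -0.0048],
  [0, 0, 0],
  [0, 0, 0],
  [0, 0, 0],
  [0, 0, 0],
  [-0.0033, -0.0187, 0.001],
  [0, 0, 0],
], grip=[0.015, 0.015, 0.015, 0.045, 0.045, 0.045, 0.045, 0.045], yaw=[0, 0, 0, 0, 0, 0, 0, 0])

```text
time: 12.8
position: [476.6, -212.3, 13.3]
tool_rot: [[-0.174, -0.985, 0.0], [-0.985, 0.174, -0.0], [0.0, -0.0, -1.0]]
wrist_force: [0.4, -0.4, 0.9]
gripper_width: 45.1
```

>>> apply_moves([
  [0, 0, 0],
  [0, 0, 0],
  [0, 0, 0],
  [0, 0, 0],
  [0, 0, 0],
  [0, 0, 0.005],
  [0, 0, 0.005],
  [0, 0, 0.02],
  [0, 0, 0.03],
  [0, 0, 0.0],
], grip=[0.015, 0.015, 0.015, 0.015, 0.015, 0.015, 0.015, 0.015, 0.015, 0.015], yaw=[0, 0, 0, 0, 0, 0, 0, 0, 0, 0])

```text
time: 14.05
position: [478.3, -212.0, 75.2]
tool_rot: [[-0.173, -0.985, 0.005], [-0.985, 0.173, -0.001], [0.0, -0.005, -1.0]]
wrist_force: [0.6, 0.9, -4.7]
gripper_width: 20.2
```

```bash
python3 avg.py
python3 - <<'E'
from h import *
w=grab('wrist','w4.png');o=robot.get_obs();R=np.array(o['tool_rot']);p=np.array(o['position'])
g=w['image'].min(2)
# batten top z
zt=p[2]-12.6+36
hsv=cv2.cvtColor(w['image'],cv2.COLOR_RGB2HSV)
for v in range(20,230,20):
    c=np.where((hsv[v,150:360,1]<60)&(hsv[v,150:360,2]>120))[0]+150
    if len(c):
        a,b=[R.T@(onz(w,x,v,zt)-p) for x in(c.min()-.5,c.max()+.5)]
        print(v,c.min(),c.max(),len(c),a[:2].round(1),b[:2].round(1),((a+b)/2)[:2].round(2))
E
```

```text
15.25 [ 476.6 -211.6   73.2] F [0.142 0.109 3.74 ] [0.126 0.115 0.106] M [-0.0088 -0.0007 -0.0015] [0.0072 0.0061 0.0049]
(202, 315, 14, 18)
20 226 284 59 [ 97.7 -11. ] [97.7 10.4] [97.71 -0.32]
40 226 284 59 [ 91.2 -11.2] [91.2 10.6] [91.17 -0.32]
60 227 283 57 [ 84.4 -11.1] [84.4 10.4] [84.4  -0.33]
80 227 283 57 [ 77.4 -11.3] [77.4 10.6] [77.37 -0.33]
100 228 282 55 [ 70.1 -11.1] [70.1 10.4] [70.08 -0.34]
120 228 282 55 [ 62.5 -11.3] [62.5 10.6] [62.52 -0.34]
140 229 281 53 [ 54.7 -11.1] [54.7 10.4] [54.68 -0.35]
160 229 281 53 [ 46.5 -11.3] [46.5 10.6] [46.54 -0.36]
180 230 280 51 [ 38.1 -11.1] [38.1 10.3] [38.1  -0.36]
200 230 280 51 [ 29.3 -11.3] [29.3 10.5] [29.34 -0.37]
220 231 280 50 [ 20.3 -11. ] [20.3 10.7] [20.26 -0.16]
```

View pics/w4.png

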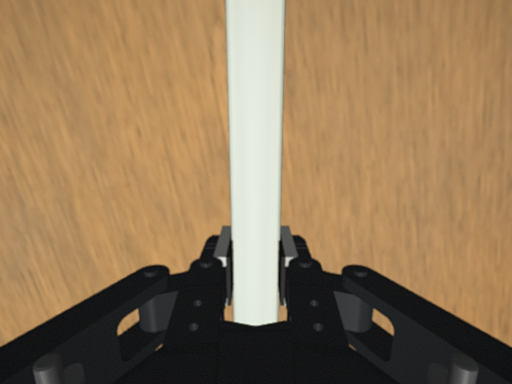

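At this grip the mean moment is −0.0007 N·m, so it is balanced at the grip. In the picture the batten lies centred at columns 230–281, a lateral camera bias of only 0.35 mm. Now I carry it to above the saddle at about (605.8, 246.2), with yaw +0.382.

>>> apply_moves([
  [0, 0, 0.04],
  [0.004, 0.014, 0.02],
  [0.0107, 0.038, 0.001],
  [0.0107, 0.038, 0.001],
  [0.0107, 0.038, 0.001],
  [0.0107, 0.038, 0.001],
  [0.0107, 0.038, 0.001],
  [0.0107, 0.038, 0.001],
  [0.0107, 0.038, 0.001],
  [0.0107, 0.038, 0.001],
], grip=[0.015, 0.015, 0.015, 0.015, 0.015, 0.015, 0.015, 0.015, 0.015, 0.015], yaw=[0, 0, 0.035, 0.035, 0.035, 0.035, 0.035, 0.035, 0.035, 0.035])

```text
time: 16.6
position: [566.4, 107.7, 141.1]
tool_rot: [[0.107, -0.994, -0.0], [-0.994, -0.107, -0.0], [0.0, 0.0, -1.0]]
wrist_force: [1.7, -0.6, -3.4]
gripper_width: 20.3
```

>>> apply_moves([
  [0.0107, 0.038, 0],
  [0.0107, 0.038, 0],
  [0.0107, 0.038, 0],
  [0.005, 0.018, 0],
  [0.0025, 0.0078, 0],
  [0, 0, 0],
  [0, 0, 0],
  [0, 0, 0],
], grip=[0.015, 0.015, 0.015, 0.015, 0.015, 0.015, 0.015, 0.015], yaw=[0.034, 0.034, 0.034, 0, 0, 0, 0, 0])

```text
time: 17.6
position: [605.8, 245.4, 141.5]
tool_rot: [[0.206, -0.979, 0.0], [-0.979, -0.206, 0.0], [-0.0, -0.0, -1.0]]
wrist_force: [-0.1, -0.9, -3.7]
gripper_width: 20.3
```

Run:
```python
from h import *
o=robot.get_obs();R=np.array(o['tool_rot'])
print(o['time'],np.round(o['position'],2),np.arctan2(-R[1,1],-R[0,1]),o['wrist_force'],o['ft_torque'])
s=grab('side');t=grab('top')
a=cv2.resize(s['image'][90:200,190:320],(520,440),interpolation=2)
b=cv2.resize(t['image'][130:240,110:180],(280,440),interpolation=2)
cv2.imwrite('pics/s5.png',cv2.cvtColor(np.hstack([a,b]),cv2.COLOR_RGB2BGR))
```

```text
17.6 [605.77 245.37 141.5 ] 0.20708351492683308 [-0.05468371 -0.93413084 -3.65891663] [-0.03476087  0.02742657  0.00083242]
```

View pics/s5.png

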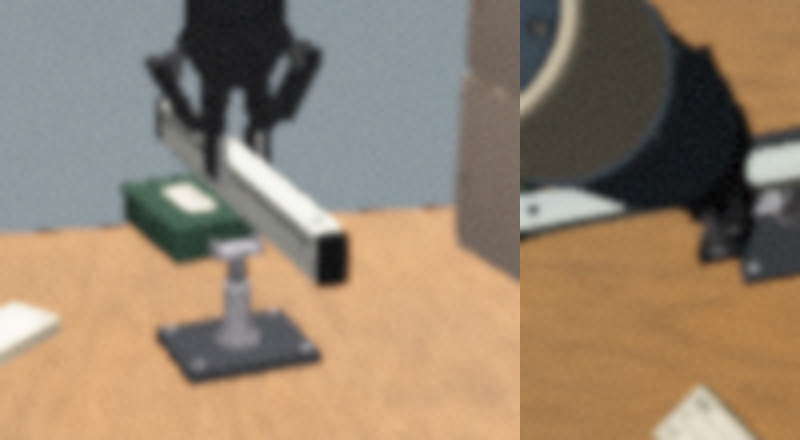

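The crop shows the batten level above the saddle, with the saddle plate at crop (234,247), full-frame about (248.5,152). I'll quickly compare that with the projection before lowering.

Run:
```python
from h import *
s=cams.grab_frame('side')
x=np.array([.978,.207,0]);y=np.array([-.207,.978,0])
for c in([605.8,246.2,0],[605.8,240,0]):
    c=np.array(c)
    print(c,'lips',[proj(s,c+i*18*x+j*9*y+[0,0,95]).round(1).tolist() for i in(-1,1) for j in(-1,1)],'flat front/back',proj(s,c-9*y+[0,0,90]).round(1),proj(s,c+9*y+[0,0,90]).round(1))
    print('screws',[proj(s,c+i*45*x+j*35*y+[0,0,13]).round(1).tolist() for i in(-1,1) for j in(-1,1)])
a=s['image'][140:180,225:275]
cv2.imwrite('pics/s6.png',cv2.cvtColor(cv2.resize(a,(750,600),interpolation=2),cv2.COLOR_RGB2BGR))
```

```text
[605.8 246.2   0. ] lips [[244.8, 150.8], [242.8, 148.7], [255.9, 149.2], [253.8, 147.1]] flat front/back [250.4 151.5] [248.3 149.4]
screws [[239.8, 180.3], [232.4, 171.0], [267.0, 175.5], [258.5, 166.7]]
[605.8 240.    0. ] lips [[245.1, 151.6], [243.1, 149.5], [256.3, 149.9], [254.1, 147.9]] flat front/back [250.8 152.3] [248.6 150.2]
screws [[240.0, 181.2], [232.6, 171.9], [267.4, 176.3], [258.9, 167.5]]
```

View pics/s6.png

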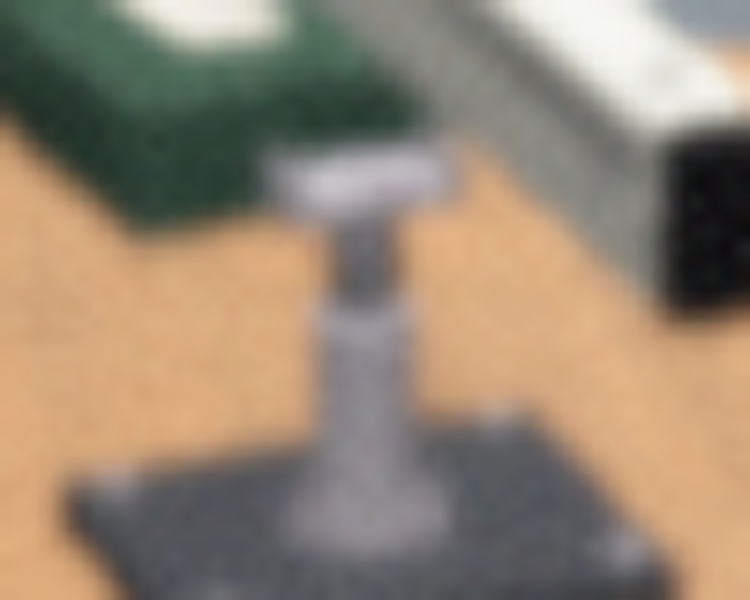

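Screws at about (232,172), (257.5,167) and (266,176) agree with the prediction to ~1 px, within the camera biases seen on the batten. Now I lower gently.

>>> apply_moves([
  [0, 0, -0.012],
  [0, 0, -0.012],
  [0, 0, -0.008],
  [0, 0, -0.003],
  [0, 0, -0.001],
  [0, 0, 0],
  [0, 0, 0],
], grip=[0.015, 0.015, 0.015, 0.015, 0.015, 0.015, 0.015], yaw=[0, 0, 0, 0, 0, 0, 0])

```text
time: 18.62
position: [606.0, 246.4, 105.6]
tool_rot: [[0.207, -0.978, 0.001], [-0.978, -0.207, 0.0], [-0.0, -0.001, -1.0]]
wrist_force: [0.6, 0.4, -4.2]
gripper_width: 20.3
```

```bash
sed -i 's/range(25)/range(8)/;/^g=/,$d' avg.py; python3 avg.py
```

```text
18.975 [605.8 246.2 105.2] F [-0.305  0.005  3.563] [0.131 0.16  0.182] M [ 0.0024  0.0136 -0.0174] [0.0113 0.0115 0.0129]
```

>>> apply_moves([
  [0, 0, -0.001],
  [0, 0, -0.001],
  [0, 0, -0.001],
  [0, 0, 0],
], grip=[0.015, 0.015, 0.015, 0.015], yaw=[0, 0, 0, 0])

```text
time: 19.52
position: [605.8, 246.2, 102.3]
tool_rot: [[0.207, -0.978, 0.0], [-0.978, -0.207, -0.0], [0.0, -0.0, -1.0]]
wrist_force: [-0.4, 0.6, -2.1]
gripper_width: 20.2
```

```bash
python3 avg.py
```

```text
19.875 [605.8 246.3 102.2] F [-0.2    0.716  2.152] [0.097 0.131 0.139] M [-0.2513 -0.0306  0.0092] [0.0085 0.0128 0.0081]
```

A lateral force of 0.7 N appears on contact, so the batten may be rubbing a lip. I'll raise it just clear of the flat (still between the lips) and probe sideways.

>>> apply_moves([
  [0, 0, 0.0022],
  [0, 0, 0],
  [-0.00196, -0.0004, 0],
  [0, 0, 0],
], grip=[0.015, 0.015, 0.015, 0.015], yaw=[0, 0, 0, 0])

```text
time: 20.42
position: [603.6, 245.7, 104.2]
tool_rot: [[0.207, -0.978, -0.0], [-0.978, -0.207, -0.0], [0.0, 0.0, -1.0]]
wrist_force: [0.4, -0.2, -4.5]
gripper_width: 20.1
```

```bash
python3 avg.py
```

```text
20.775 [603.9 245.8 104.3] F [ 0.087 -0.173  3.534] [0.087 0.161 0.196] M [ 0.0081 -0.0029  0.0086] [0.0081 0.0075 0.0082]
```

>>> apply_moves([
  [-0.00098, -0.0002, 0],
  [0, 0, 0],
  [0, 0, 0],
], grip=[0.015, 0.015, 0.015], yaw=[0, 0, 0])

```text
time: 21.2
position: [602.9, 245.6, 104.4]
tool_rot: [[0.207, -0.978, 0.0], [-0.978, -0.207, -0.0], [0.0, -0.0, -1.0]]
wrist_force: [0.7, 0.3, -3.7]
gripper_width: 20.5
```

```bash
python3 avg.py
```

```text
21.55 [602.9 245.6 104.4] F [-0.153 -0.179  3.908] [0.199 0.093 0.147] M [0.0012 0.006  0.0148] [0.0052 0.0089 0.0125]
```

>>> apply_moves([
  [-0.00098, -0.0002, 0],
  [-0.0005, -0.0001, 0],
  [0, 0, 0],
], grip=[0.015, 0.015, 0.015], yaw=[0, 0, 0])

```text
time: 21.98
position: [601.6, 245.4, 104.5]
tool_rot: [[0.207, -0.978, 0.001], [-0.978, -0.207, 0.0], [-0.0, -0.001, -1.0]]
wrist_force: [1.6, -0.2, -3.9]
gripper_width: 20.1
```

```bash
python3 avg.py
```

```text
22.325 [601.6 245.4 104.5] F [ 0.12  -1.31   4.119] [0.127 0.132 0.16 ] M [0.5395 0.0368 0.0161] [0.0209 0.0109 0.0092]
```

>>> apply_moves([
  [0.0029, 0.0006, 0],
  [0.00255, 0.0005, 0],
  [0, 0, 0],
  [0, 0, 0],
], grip=[0.015, 0.015, 0.015, 0.015], yaw=[0, 0, 0, 0])

```text
time: 22.88
position: [606.7, 246.4, 104.3]
tool_rot: [[0.206, -0.978, -0.0], [-0.978, -0.206, -0.0], [0.0, 0.0, -1.0]]
wrist_force: [0.1, 0.4, -4.0]
gripper_width: 20.3
```

```bash
python3 avg.py
```

```text
23.225 [606.8 246.4 104.4] F [0.106 0.205 3.36 ] [0.22  0.152 0.2  ] M [-0.0267  0.0041  0.0102] [0.01   0.0056 0.0066]
```

The −x lip is felt at about x = 602.2, so the centre is about 606.2; the first position was right and the side force was just friction. I'll centre it and lower until the saddle carries the weight.

>>> apply_moves([
  [-0.0006, -0.0002, 0],
  [0, 0, -0.001],
  [0, 0, -0.001],
  [0, 0, -0.001],
  [0, 0, -0.001],
  [0, 0, 0],
  [0, 0, 0],
], grip=[0.015, 0.015, 0.015, 0.015, 0.015, 0.015, 0.015], yaw=[0, 0, 0, 0, 0, 0, 0])

```text
time: 24.15
position: [606.3, 246.2, 100.6]
tool_rot: [[0.207, -0.978, 0.0], [-0.978, -0.207, 0.0], [-0.0, -0.0, -1.0]]
wrist_force: [-2.1, 0.1, -0.2]
gripper_width: 20.3
```

```bash
python3 avg.py
```

```text
24.5 [606.3 246.3 100.5] F [-0.092  1.558  0.189] [0.135 0.219 0.056] M [-0.5657 -0.0672 -0.0131] [0.0095 0.0081 0.0127]
```

The saddle now carries about 3.5 N of 3.7 N. I'll open slowly, keeping the fingers close as guards.

>>> apply_moves([
  [0, 0, 0],
  [0, 0, 0],
  [0, 0, 0],
  [0, 0, 0],
  [0, 0, 0],
  [0, 0, 0],
  [0, 0, 0],
  [0, 0, 0],
  [0, 0, 0],
  [0, 0, 0],
], grip=[0.0205, 0.021, 0.0215, 0.022, 0.0225, 0.023, 0.0235, 0.024, 0.024, 0.024], yaw=[0, 0, 0, 0, 0, 0, 0, 0, 0, 0], force=20)

```text
time: 25.8
position: [606.3, 246.3, 100.4]
tool_rot: [[0.207, -0.978, 0.0], [-0.978, -0.207, 0.0], [-0.0, -0.0, -1.0]]
wrist_force: [0.8, 0.1, -0.0]
gripper_width: 23.9
```

```bash
python3 avg.py
python3 - <<'E'
from h import *
s=grab('side');t=grab('top')
a=cv2.resize(s['image'][90:200,190:320],(520,440),interpolation=2)
w=grab('wrist');b=cv2.resize(w['image'][100:384,165:346],(280,440),interpolation=cv2.INTER_AREA)
cv2.imwrite('pics/s7.png',cv2.cvtColor(np.hstack([a,b]),cv2.COLOR_RGB2BGR))
E
```

```text
26.15 [606.2 246.2 100.4] F [-0.036 -0.016  0.108] [0.154 0.222 0.283] M [-0.0097 -0.0059  0.0025] [0.0125 0.0077 0.0062]
```

View pics/s7.png

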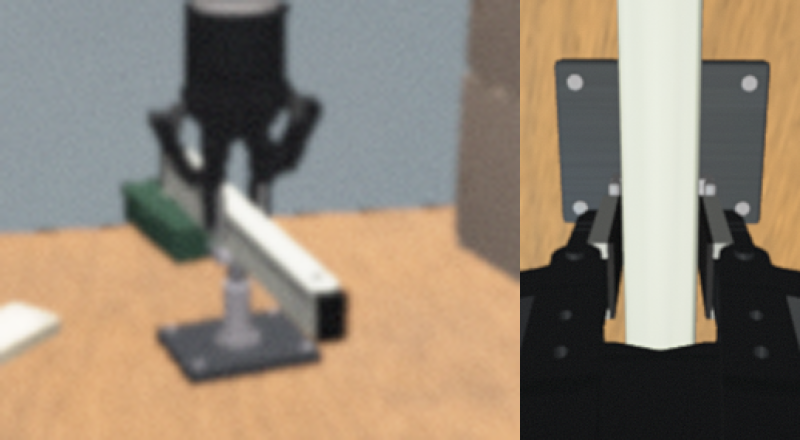

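The batten rests between the lips, level at near cap crop (330,315), and zero force is read with 2 mm finger play per side. Next: open further, then retreat upward.

>>> apply_moves([
  [0, 0, 0],
  [0, 0, 0],
  [0, 0, 0],
  [0, 0, 0],
  [0, 0, 0],
  [0, 0, 0],
  [0, 0, 0],
  [0, 0, 0],
  [0, 0, 0],
], grip=[0.027, 0.03, 0.035, 0.04, 0.045, 0.05, 0.055, 0.06, 0.06], yaw=[0, 0, 0, 0, 0, 0, 0, 0, 0])

```text
time: 27.48
position: [606.3, 246.2, 100.4]
tool_rot: [[0.206, -0.978, 0.0], [-0.978, -0.206, 0.0], [-0.0, -0.0, -1.0]]
wrist_force: [0.3, 0.8, -0.1]
gripper_width: 60.2
```

```bash
cat > cap.py <<'E'
from h import *
for k in range(3):
    s=cams.grab_frame('side');g=cv2.cvtColor(s['image'],cv2.COLOR_RGB2GRAY)
    m=(g<60).astype(np.uint8);m[:155]=0;m[185:]=0;m[:,:264]=0;m[:,285:]=0
    M=cv2.moments(m,True);c=max(cv2.findContours(m,0,1)[0],key=cv2.contourArea);print(cv2.boundingRect(c),M['m10']/M['m00'],M['m01']/M['m00'])
o=robot.get_obs();print(o['time'],o['position'],o['wrist_force'],o['gripper_width'])
E
python3 cap.py
```

```text
(269, 164, 7, 11) 272.2835820895522 168.9402985074627
(269, 164, 7, 11) 272.3333333333333 168.74242424242425
(269, 164, 7, 11) 272.2835820895522 168.8507462686567
27.625 [606.24561721 246.22426836 100.37343821] [ 0.26735583 -0.99790864 -0.19723634] 60.45655963331539
```

>>> apply_moves([
  [0, 0, 0.005],
  [0, 0, 0.01],
  [0, 0, 0.02],
  [0, 0, 0.03],
  [0, 0, 0.04],
  [0, 0, 0.04],
  [0, 0, 0],
  [0, 0, 0],
], grip=[0.06, 0.06, 0.06, 0.06, 0.06, 0.06, 0.06, 0.06], yaw=[0, 0, 0, 0, 0, 0, 0, 0])

```text
time: 28.62
position: [606.0, 246.3, 245.5]
tool_rot: [[0.207, -0.978, -0.0], [-0.978, -0.207, 0.001], [-0.001, -0.0, -1.0]]
wrist_force: [0.2, -0.2, -1.5]
gripper_width: 59.8
```

```bash
python3 cap.py
python3 - <<'E'
from h import *
s=grab('side');w=grab('wrist')
a=cv2.resize(s['image'][90:384,100:400],(440,431),interpolation=2)
b=cv2.resize(w['image'],(360,270),interpolation=cv2.INTER_AREA)
b=cv2.copyMakeBorder(b,0,161,0,0,0)
cv2.imwrite('pics/s8.png',cv2.cvtColor(np.hstack([a,b]),cv2.COLOR_RGB2BGR))
y=np.array([-.207,.978,0])
# near/far end tops in side (level prediction: underside 87)
for d in(165,170,175): print(d,proj(s,np.array([606.2,246.2,105])-d*y),proj(s,np.array([606.2,246.2,105])+d*y))
E
```

```text
(269, 164, 7, 11) 272.30882352941177 168.8235294117647
(269, 164, 7, 11) 272.2352941176471 168.85294117647058
(269, 164, 7, 11) 272.38461538461536 168.86153846153846
28.775 [605.80337692 246.0177972  244.27145801] [-1.24869855  0.11863525 -0.42698779] 59.71623509122115
165 [271.72427972 167.07141018] [232.23682796 129.50005964]
170 [272.49918231 167.81087068] [231.77569668 129.0625898 ]
175 [273.28085928 168.55687974] [231.31773942 128.62816088]
```

The near cap has stayed within 0.2 px since release and through the retreat. Nothing came near the bystanders, so I hand in.

```bash
python3 cap.py; python3 -c "
from rig import order
print(order.hand_in())"
```

```text
(269, 164, 7, 11) 272.3333333333333 168.77272727272728
(269, 164, 7, 11) 272.30882352941177 168.83823529411765
(269, 164, 7, 11) 272.2835820895522 168.8955223880597
29.025 [606.15414107 246.12266173 244.99470246] [ 0.36811277 -0.89515126  1.05249038] 59.89931264612464
the job is handed in; nothing more can be done
None
```

The batten is resting level on the balance stand, between the saddle's lips, with the gripper open and well clear above it. I handed the job in at 29 s of the 56 s allowed.

- **Finding the balance point:** Two trial lifts 24 mm apart gave wrist moments that agreed in sign and scale, at a weight of about 3.7 N. They put the balance point about 5 mm from my first grip. A third lift at that point read no moment within the noise.
- **Placing it:** I felt for one lip of the saddle to centre the batten sideways. I then lowered it until the stand carried nearly all the weight, and opened the fingers slowly.
- **Last checks:** The force read zero at release. From then to the hand-in, the batten's near end stayed within 0.2 px in the side view, about 1 px from where a level batten should be.

**What disagreed or went unchecked:**
- The cameras disagreed by 2–4 mm on where the stand is.
- A side force of up to 1.6 N appeared while lowering. I took it to be friction, and it vanished when the fingers opened.
- The picture limit stopped me viewing a final photo, so the final check used numbers from the side camera only.
- I did not re-measure the jar, bobbin and pad at the end; nothing was moved near them.

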